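# Load a granite disc onto its carrier and lift it level

### The arm

A 6-joint arm with a two-finger parallel gripper is mounted at the origin on the work surface. World frame = base frame: x ahead of the robot, y to its left, z up, the work surface at z = 0. Lengths are in mm, angles in rad, forces in N, time in s.
With the tool pointing down it reaches from about 300 to 775 mm from the base axis. Payload 14.6 kg.
Tool frame: the origin (TCP) lies at the very end of the fingers, on their centre line; the grasp point (between the pads) lies grasp_offset behind it (grasp_offset is the distance from the TCP to the grasp point, in mm); z points along the fingers, y is the line along which they close (so a half turn about z gives the same grasp; the last joint's range is limited). The gripper opens to 94 mm and grips with 3 to 60 N. Pads are 16 mm wide; open, the fingers measure 119 mm over their backs; the gripper's body (75 mm by 177 mm) begins 78 mm behind the grasp point.
Start: joints at [-1.184, 0.3, 1.521, -0, 1.321, -0.067], TCP at [241.103, -494.326, 205.446] pointing down, gripper open.
Joint ranges: [-3.03, 3.03], [-0.79, 2.21], [0.23, 2.52], [-1.04, 4.18], [0, 3.07], [-2.55, 2.55]. Speed limits (rad/s): [2.22, 2.22, 2.57, 3.14, 3.14, 3.14].

### API

Orientations are given as a unit quaternion [w, x, y, z].
In Python, from cell import * gives the robot as it stands. The module is installed in compiled form; this text tells all that it offers.
- The arm moves only by the tool arm_command, never from a script. Its argument "rows" is a list of rows, each a list of 3 entries, a list of its own where there are three numbers: the shift along the world's x, y, z in mm, then the turn about the world's z in degrees, then the finger opening in mm, from 0 to 94. A call has 1 to 20 rows; each row shifts and turns the commanded pose from where the row before left it; what a row does not reach is not made up. A row lasts 1/10 s, in which the tool goes at most 50 mm and 8.59 degrees, less where a joint would pass 70% of its speed; a pose out of reach is approached as far as the arm can. A call is refused whole if a number of a shift passes 50 or a number of a turn 8.59, either way. A call with a gripper value outside its range is refused whole. The fingers move at their own pace and stop on an object; "grip_force" is the grip in N (left out, the last holds). Time passes only in rows, so rows that do not move let the fingers close. It gives the time, the measured TCP pose, the force, the opening and the grip force at its end, in the units of the state.
- get_obs(): the state, without advancing time (a new reading comes with each control period).
- grab_frame(name): name is "scene" or "top"; returns the picture (400x640x3 uint8, red, green, blue); there is no depth.
- camera_params(name): a dict with "intrinsics" (3x3 intrinsics, pixels), "position" and "orientation" of the camera in the world. Camera axes: x right, y up, looking along -z (the intrinsics and any distortion apply to the point x, -y, -z); pixel columns grow to the right and rows downward; lengths in mm; the calibration is good to about 2 mm. A picture is of the moment at which its call begins. camera_params takes no time and is no camera call.
- hand_in(): hands the job in; it is judged then, once.
The state is a dict: "time_s": time; "q": joint angles; "joint_velocities": joint speeds; "effort": joint torques, N m; "eef_pos": TCP position; "orientation": TCP orientation; "ft_force": force on the tool from outside, world axes, zero at the start; "ft_torque": the same for the moment, N m; "opening": finger opening in mm; "finger_force": force on a finger pad.
Only numpy, scipy, OpenCV 4.12 (cv2) and the standard library are available. Lean on these libraries where they do the work, as an engineer would, in place of code of your own. Each camera call takes 0.05 s, during which the arm holds its last target. There are 200 camera calls.

### The job

Slide the granite disc that lies on the plywood deck along the deck and onto the steel carrier docked at its end, until it is fully home against the carrier's stop; slide it, do not lift or tip it. Then take the carrier by its wooden bridge handle and lift it straight up about 12 cm, keeping it level with the disc aboard, and finish while still holding it there, steady and level in the air, only by the handle. Leave the other things on the bench where they are.

Things in the scene. Friction and masses are not known exactly. Their poses are not given: they have to be found in the camera images.
- disc_center (a point): Loose grey granite disc, 100 mm in diameter, 20 mm thick, 0.34 to 0.5 kg, lying flat on the plywood deck; too wide to grasp. The point is its centre, half-way up (10 mm above its underside); z is its axis. It is the only thing of this size on the deck (the small core there is 48 mm wide).
- board: Fixed loading board. Origin: on the bench (z = 0), centre of the dock where the carrier stands. Its own +y is the way the disc is slid: deck first, then dock. Round the dock, at both sides and beyond its far end, lie 8 mm high cleats on the bench with about 3 mm of play; they keep the carrier from sliding away, and it lifts straight up out of them.
- deck_mid (a point): Middle of the fixed plywood deck's top, 12 mm above the bench, 166 mm from the dock's centre, axes as the board. Deck 270 mm (x) by 220 mm (y). Two wooden guide strips, 8 mm high, narrow like a funnel towards the carrier: inner faces about 80 mm either side of the centre line where they begin, 65 mm before the deck's end, and 58 mm at its end.
- carrier: Loose steel carrier (0.35 kg) in the dock, axes as the board's: tray 124 (x) by 110 mm (y) under a bridge handle. Origin: centre of its underside, below the handle. Floor 10 mm up, 2 mm below the deck. Open at its -y end (y = -54 mm); side lips (inner faces x = +-54 mm) and the stop lip (inner face y = +50 mm) rise 10 mm over the floor. Uprights 4 mm thick, 24 mm wide, at x = +-60 mm.
- carrier_seat (a point): Point on the carrier's floor in the middle below the handle, 10 mm above the carrier's underside: with the disc against the stop, the disc's centre is over it. Axes as the carrier.
- carrier_grip (a point): Centre of the carrier's handle, 74 mm above the carrier's underside: a dark wooden bar along the carrier's x, 116 mm free length, 14 mm wide (y), 20 mm tall, 34 mm of free space between it and the loaded disc. Grasp it in the middle from above, fingers closing along the carrier's y. Axes as the carrier.
- core_center (a point): Bystander: small granite core, 48 mm in diameter, 22 mm high, on the deck near its -x edge; centre.
- rubstone: Bystander: reddish rubbing stone 32 x 70 x 24 mm on the deck near its +x edge; origin: centre of its underside.
- spare_center (a point): Bystander: larger granite disc, 124 mm in diameter, 26 mm thick, on the bench; centre.
- wrench: Bystander: steel wrench lying on the bench; origin: its underside, x along it.
- brush: Bystander: hand brush lying on the bench; origin: its underside, x along it.
- jar: Bystander: brown glass jar with a lid, 68 mm wide, 90 mm high, on the bench; origin: centre of its underside.
Not all that is in view belongs to the job. Of the things that look like the carrier, the smaller one is meant. What is shaped like the part that bears disc_center but yellow is not meant.

How it is judged:
By the outcome, as a careful person would: the job done as asked, in the order asked, and still so for the second after the job is handed in, while the arm keeps its last pose, push and grip.
It also fails if it takes over 59 s, if anything falls off the work surface, if the arm or the gripper's body presses on something with over 40 N, if the wrist force passes 120 N, or if a joint passes its speed limit or range.

## Working session

There is one attempt and no reset: what is moved stays moved. The work goes in short steps, Python scripts to look and compute and a tool call to move; the robot and the scene stay as the last step left them, time stands still between calls to the robot, and variables do not carry over. Pictures are saved under pics/ and viewed, at most 10 in all, crops included, and the job is handed in when it is done.

Besides the shell and the picture viewer there is one more tool, called after "Request:" as a command line: name --argument value ..., lists and objects as JSON in quotes. arm_command: Moves the arm, as the interface text tells. Its arguments: {"type":"object","properties":{"rows":{"type":"array"},"grip_force":{"type":"number"}},"required":["rows"]}

```bash
mkdir -p pics; cat > h.py <<'E'
import numpy as np, cv2
from cell import *
from scipy.spatial.transform import Rotation as R
def rot(n):
    p=camera_params(n); q=p["orientation"]; return np.array(p["intrinsics"]),np.array(p["position"]),R.from_quat([q[1],q[2],q[3],q[0]]).as_matrix(),p
def px2w(n,u,v,z):
    K,c,M,p=rot(n); d=np.linalg.inv(K)@[u,v,1]; d=M@[d[0],-d[1],-d[2]]
    return c+d*(z-c[2])/d[2]
def w2px(n,P):
    K,c,M,p=rot(n); a=M.T@(np.array(P,float)-c); b=K@[a[0],-a[1],-a[2]]; return b[:2]/b[2]
def save(n,f):
    im=grab_frame(n); cv2.imwrite(f"pics/{f}.png",cv2.cvtColor(im,cv2.COLOR_RGB2BGR)); return im
E
python3 - <<'E'
from h import *
for n in("scene","top"): save(n,n+"0"); print(camera_params(n))
o=get_obs();print(o)
E
```

```text
{'intrinsics': array([[468.48660414,   0.        , 319.23254293],
       [  0.        , 468.48660414, 197.44059707],
       [  0.        ,   0.        ,   1.        ]]), 'position': array([1416.09639746,  -62.20523228,  837.41154757]), 'orientation': array([0.68211464, 0.31589373, 0.28102721, 0.59661921])}
{'intrinsics': array([[505.44786408,   0.        , 317.29966631],
       [  0.        , 505.44786408, 200.05892325],
       [  0.        ,   0.        ,   1.        ]]), 'position': array([ 329.2567015 ,   65.54817805, 1521.8616984 ]), 'orientation': array([ 0.71470964,  0.04356604, -0.0478064 , -0.69642421])}
{'time_s': 0.1, 'q': array([-1.18360702e+00,  3.00418771e-01,  1.52153717e+00,  9.30315583e-06,
        1.32065619e+00, -6.65924243e-02]), 'joint_velocities': array([-0.00049411, -0.00027569, -0.00048   ,  0.00087346,  0.00147022,
       -0.0017155 ]), 'effort': array([ 1.22976227e-03, -5.32642579e+01, -3.53285122e+01,  7.09401886e-02,
        2.34904687e-02, -4.61451873e-05]), 'eef_pos': array([ 241.01777944, -494.12087312,  204.9335985 ]), 'orientation': array([-5.03920100e-04,  9.74370633e-01,  2.24948014e-01, -7.69119246e-05]), 'ft_force': array([-0.18709475, -0.48202025, -0.86979994]), 'ft_torque': array([ 0.00397022,  0.01749009, -0.03621512]), 'finger_force': 0.0, 'opening': 93.9135652265228}
```

View pics/scene0.png

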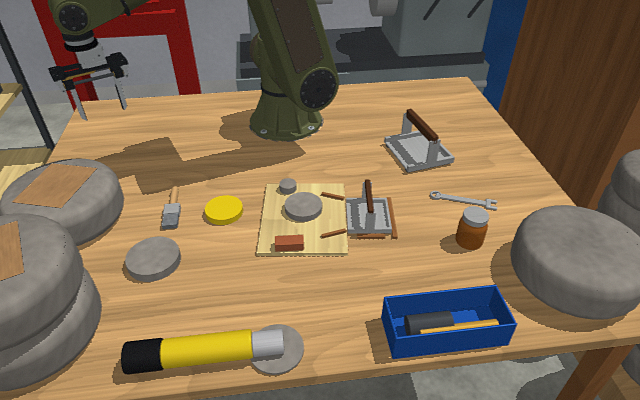

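View pics/top0.png

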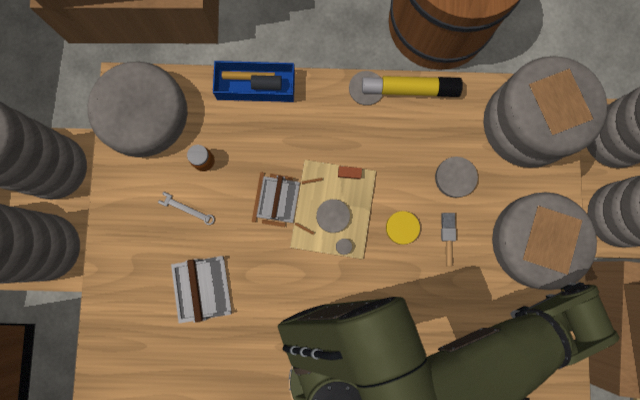

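Top view: the deck has corners near (306,161), (376,170), (366,258) and (291,248). The disc is at (333,216), the small carrier at (278,199) with its bar at about (277,198), the core at (345,246) and the rubstone at (350,172). Next I measure these.

```bash
python3 - <<'E'
from h import *
im=cv2.imread("pics/top0.png"); hsv=cv2.cvtColor(im,cv2.COLOR_BGR2HSV)
def comps(m,x0,x1,y0,y1,z,name,n="top",amin=40):
    k=np.zeros_like(m); k[y0:y1,x0:x1]=m[y0:y1,x0:x1]
    cs,_=cv2.findContours(k,cv2.RETR_EXTERNAL,cv2.CHAIN_APPROX_NONE)
    for c in cs:
        if cv2.contourArea(c)<amin: continue
        w=np.array([px2w(n,u,v,z)[:2] for u,v in c[:,0]],np.float32)
        r=cv2.minAreaRect(w); print(name,cv2.contourArea(c),np.round(cv2.minAreaRect(c)[0],1),"ctr",np.round(r[0],1),np.round(r[1],1),round(r[2],1), np.round(cv2.boxPoints(r)).tolist() if amin>=1000 else "")
H,S,V=cv2.split(hsv)
for p in[(333,216),(345,246),(370,220),(310,240),(278,205),(277,190),(450,280),(266,200),(305,228),(313,181)]: print(p,hsv[p[1],p[0]])
grey=((S<60)&(V>50)).astype(np.uint8)*255
comps(grey,300,380,160,260,32,"disc")
deck=((H>18)&(H<35)&(S>60)&(V>185)).astype(np.uint8)*255
cv2.imwrite("pics/m.png",np.hstack([cv2.resize(im[145:270,240:390],None,fx=5,fy=4.8,interpolation=cv2.INTER_CUBIC)]))
sc=cv2.imread("pics/scene0.png")
cv2.imwrite("pics/s.png",cv2.resize(sc[170:265,250:405],None,fx=5,fy=5,interpolation=cv2.INTER_CUBIC))
E
```

```text
(333, 216) [ 11  29 123]
(345, 246) [ 12  27 121]
(370, 220) [ 16 126 138]
(310, 240) [ 20 103 189]
(278, 205) [ 4 19 95]
(277, 190) [ 10 152  72]
(450, 280) [ 16 123  95]
(266, 200) [170   5 146]
(305, 228) [ 14 151 128]
(313, 181) [ 14 141 116]
disc 174.5 [343.5 246. ] ctr [389.1 -21.4] [41.  44.2] 1.5 
disc 816.0 [333. 215.] ctr [479.9  11.4] [95.2 94.9] 1.5
```

View pics/m.png

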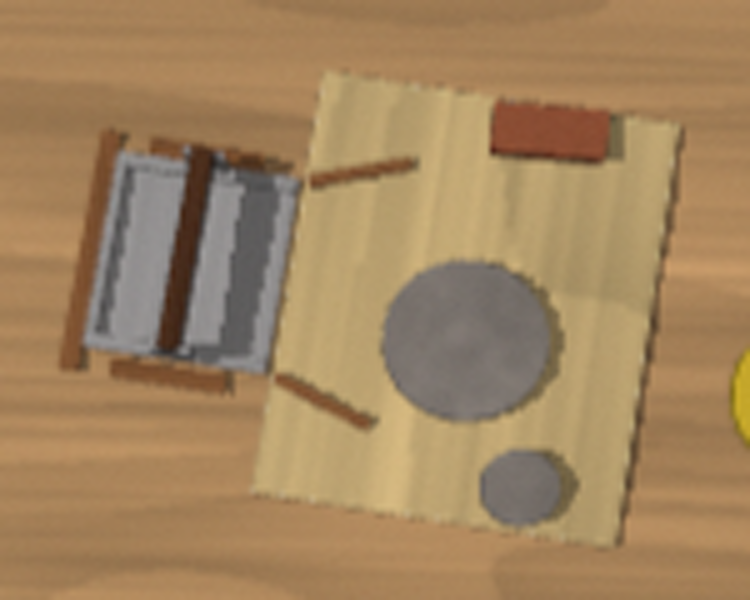

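View pics/s.png

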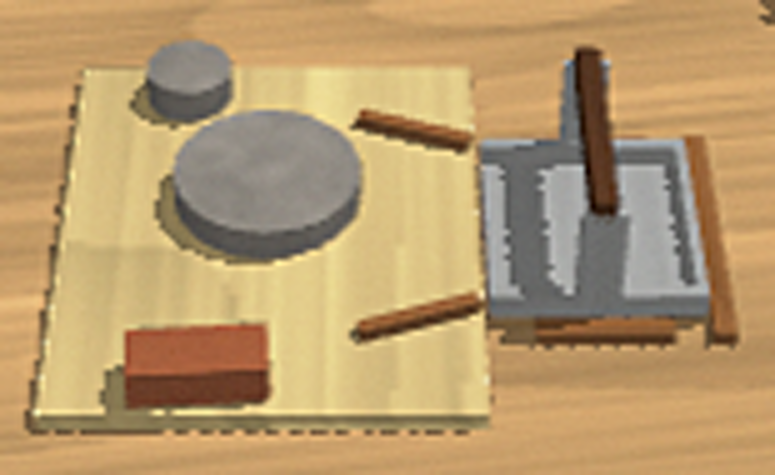

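The crops show the deck corners, the disc at crop (466,341), the handle bar running from (203,148) to (168,352), and the two funnel strips. The path to the carrier is clear. The core sits close below the disc in the image.

```bash
python3 - <<'E'
from h import *
T=lambda X,Y,z: px2w("top",240+(X+.5)/5-.5,145+(Y+.5)/4.8-.5,z)[:2]
Sc=lambda X,Y,z: px2w("scene",250+(X+.5)/5-.5,170+(Y+.5)/5-.5,z)[:2]
TL,TR,BR,BL=[T(*p,12) for p in[(327,72),(683,124),(618,546),(253,492)]]
print("deck",TL,TR,BR,BL)
sTL,sTR,sBR,sBL=[Sc(*p,12) for p in[(490,414),(37,414),(85,68),(470,68)]]
print("deck scene",sTL,sTR,sBR,sBL)
for c in((TL,TR,BR,BL),(sTL,sTR,sBR,sBL)):
    a,b,c2,d=c; print("size",np.linalg.norm(a-b),np.linalg.norm(b-c2),np.linalg.norm(c2-d),np.linalg.norm(d-a),"mid",sum(c)/4)
    y=(a+d-b-c2);y/=np.linalg.norm(y);x=(a+b-c2-d);x/=np.linalg.norm(x);print("y dir deg",np.degrees(np.arctan2(y[1],y[0])),"x",np.degrees(np.arctan2(x[1],x[0])),"dock",sum(c)/4+166*y)
print("disc top",T(466,341,32),"scene",Sc(268,172,32), "core",T(521,488,34),Sc(189,70,34),"rub",T(549,131,36),Sc(197,340,36))
print("handle top",T(203,148,84),T(168,352,84),(T(203,148,84)+T(168,352,84))/2,"scene",(Sc(588,50,84)+Sc(604,212,84))/2,Sc(588,50,84),Sc(604,212,84))
print("strips",[T(*p,20) for p in[(417,162),(312,182),(374,424),(278,380)]])
E
```

```text
deck [648.82601125  99.5585912 ] [ 621.14820706 -117.60895802] [354.76425541 -81.73435833] [382.46902863 135.99414377]
deck scene [652.60345005 101.43447007] [ 622.90372483 -114.64021142] [356.00961893 -79.66041785] [386.32171899 137.48742462]
size 218.9241998495416 268.78875831093507 219.48406567586818 268.8374819159875 mid [501.80187559   9.05235466]
y dir deg 82.74263460380821 x -7.729650462934312 dock [522.77207305 173.72248194]
size 218.1062623055104 269.17661436452624 219.25329849221296 268.7113243466264 mid [504.4596282   11.15531635]
y dir deg 82.11333518711112 x -7.5885866022837005 dock [527.23715357 175.58519301]
disc top [477.77652341  11.99858799] scene [483.77874042  12.35578688] core [388.16969596 -22.14760123] [394.03069399 -22.16957363] rub [609.92737545 -34.62994539] [607.40555993 -34.97295285]
handle top [585.11808461 168.12701162] [461.57338064 183.79349685] [523.34573262 175.96025423] scene [532.6633983  174.43025826] [469.67446198 183.84577359] [595.65233462 165.01474293]
strips [array([591.0457641 ,  43.52003736]), array([576.64384867, 106.39514915]), array([425.95120594,  65.12499988]), array([451.75121554, 122.9822486 ])]
```

Request:
arm_command --rows '[[[0, 0, 40], 0, 56], [[0, 30, 30], 0, 56], [[10, 40, 0], 0, 56], [[20, 40, 0], 0, 56], [[20, 40, 0], 7, 56], [[20, 40, 0], 7, 56], [[20, 40, 0], 7, 56], [[20, 40, 0], 7, 56], [[20, 40, 0], 7, 56], [[20, 40, 0], 7, 56], [[25, 40, -20], 7, 56], [[25, 40, -20], 7, 56], [[25, 30, -30], 0, 56], [[24, 7, -30], 0, 56], [[0, 0, -30], 0, 56], [[0, 0, -20], 0, 56], [[0, 0, 0], 0, 56], [[0, 0, 0], 0, 56]]' --grip_force 20

```text
time_s: 1.9
eef_pos: [489.0, -29.3, 127.0]
orientation: [-0.0, 0.755, 0.656, -0.0]
ft_force: [0.6, -0.1, 0.7]
opening: 56.4
finger_force: 0.0
```

Request:
arm_command --rows '[[[-19, -38, 0], 0, 56], [[0, 0, -35], 0, 56], [[0, 0, -30], 0, 56], [[0, 0, 0], 0, 56], [[0, 0, 0], 0, 56]]'

```text
time_s: 2.4
eef_pos: [470.6, -67.4, 63.0]
orientation: [0.001, 0.755, 0.656, 0.0]
ft_force: [0.4, 0.4, 0.3]
opening: 55.8
finger_force: 0.0
```

```bash
python3 - <<'E'
from h import *
o=get_obs(); print(o["eef_pos"])
im=save("scene","s2"); b=cv2.cvtColor(im,cv2.COLOR_RGB2BGR)
cv2.imwrite("pics/s2c.png",cv2.resize(b[130:265,230:405],None,fx=4.4,fy=4.4,interpolation=cv2.INTER_CUBIC))
p=w2px("scene",o["eef_pos"]); print(p,(p-[230,130]+.5)*4.4)
E
```

```text
[470.63810389 -67.42456582  63.04359771]
[271.75380413 194.42776081] [185.91673818 285.68214757]
```

View pics/s2c.png

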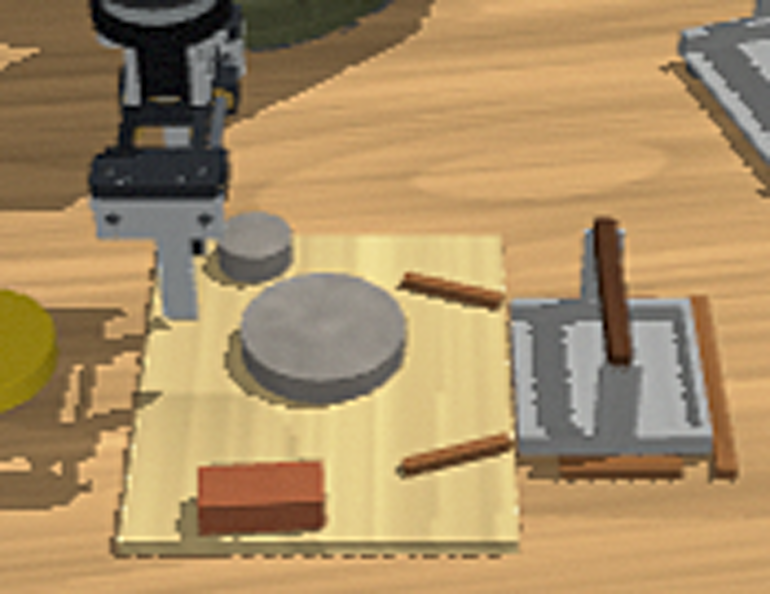

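The open fingers stand behind the disc, with the front finger tip at crop (180,318). They clear the core and the rubstone. I lower them now and approach until contact.

Request:
arm_command --rows '[[[0, 0, -20], 0, 56], [[0, 0, -15], 0, 56], [[0, 0, -10], 0, 56], [[0, 0, 0], 0, 56], [[0.7, 5, 0], 0, 56], [[0.7, 5, 0], 0, 56], [[0.7, 5, 0], 0, 56], [[0.7, 5, 0], 0, 56], [[0.7, 5, 0], 0, 56], [[0.5, 4, 0], 0, 56], [[0.5, 4, 0], 0, 56]]'

```text
time_s: 3.55
eef_pos: [474.4, -34.1, 16.4]
orientation: [0.0, 0.755, 0.656, -0.0]
ft_force: [-1.2, -2.8, 1.6]
opening: 55.6
finger_force: 1.6
```

Request:
arm_command --rows '[[[0.6, 2, 1], 0, 56], [[1.7, 3.7, 0], 0, 56], [[1.7, 3.7, 0], 0, 56], [[1.7, 3.7, 0], 0, 56], [[1.7, 3.7, 0], 0, 56], [[1.7, 3.7, 0], 0, 56], [[1.7, 3.7, 0], 0, 56], [[1.7, 3.7, 0], 0, 56], [[1.7, 3.7, 0], 0, 56], [[1.7, 3.7, 0], 0, 56], [[1.7, 3.7, 0], 0, 56], [[1.7, 3.7, 0], 0, 56], [[1.7, 3.7, 0], 0, 56], [[1.7, 3.7, 0], 0, 56], [[1.7, 3.7, 0], 0, 56], [[1.7, 3.7, 0], 0, 56], [[1.7, 3.7, 0], 0, 56], [[1.7, 3.7, 0], 0, 56], [[1.7, 3.7, 0], 0, 56], [[0, 0, 0], 0, 56]]'

```text
time_s: 5.55
eef_pos: [505.9, 34.9, 17.5]
orientation: [0.0, 0.755, 0.656, 0.0]
ft_force: [-0.5, -0.1, 0.2]
opening: 55.9
finger_force: 0.0
```

```bash
python3 - <<'E'
from h import *
o=get_obs(); print(o["eef_pos"])
im=save("scene","s3"); b=cv2.cvtColor(im,cv2.COLOR_RGB2BGR)
cv2.imwrite("pics/s3c.png",cv2.resize(b[130:265,230:405],None,fx=4.4,fy=4.4,interpolation=cv2.INTER_CUBIC))
b=cv2.cvtColor(save("top","t3"),cv2.COLOR_RGB2BGR)
cv2.imwrite("pics/t3c.png",cv2.resize(b[145:270,240:390],None,fx=5,fy=4.8,interpolation=cv2.INTER_CUBIC))
E
```

```text
[505.86499334  34.87972793  17.45033938]
```

View pics/s3c.png

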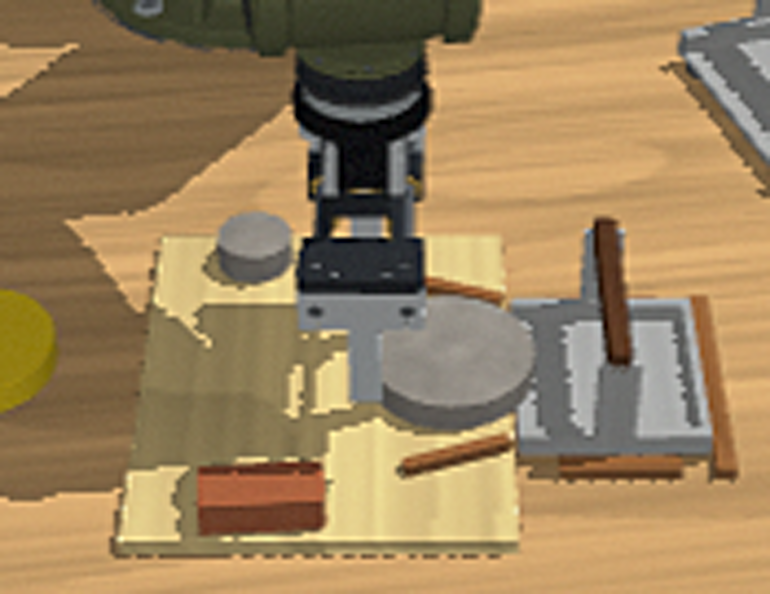

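The disc is in the funnel mouth, seated between both fingers, at crop (460,350). I use it to check the lateral offset to the carrier.

```bash
python3 - <<'E'
from h import *
Sc=lambda X,Y,z: px2w("scene",230+(X+.5)/4.4-.5,130+(Y+.5)/4.4-.5,z)[:2]
xd=np.array([.991,-.133]); yd=np.array([.133,.991])
f=lambda p:np.round([p@xd,p@yd],1)
tcp=get_obs()["eef_pos"][:2]; print("tcp",f(tcp))
print("disc near edge",f(Sc(460,396,32)),"right edge",f(Sc(534,350,32)))
print("handle ends",f(Sc(604,219,84)),f(Sc(619,363,84)))
print("tray inner lips top z20 near R",f(Sc(710,438,20)),"near L",f(Sc(519,438,20)),"far R",f(Sc(692,300,20)),"far L",f(Sc(512,300,20)))
print("deck end",f(Sc(517,541,12)),f(Sc(503,235,12)))
print("strip ends near",f(Sc(510,436,20)),f(Sc(404,465,20)),"far",f(Sc(503,295,20)),f(Sc(428,283,20)))
E
```

```text
tcp [496.6 101.5]
disc near edge [538.7 156.8] right edge [498.9 201.3]
handle ends [440.1 243.9] [568.8 242.5]
tray inner lips top z20 near R [561.5 299. ] near L [561.1 190.1] far R [439.2 301.9] far L [438.6 191.1]
deck end [633.8 186.1] [363.7 188.6]
strip ends near [559.4 185. ] [582.7 124.5] far [433.8 185.8] [421.9 139.5]
```

View pics/t3c.png

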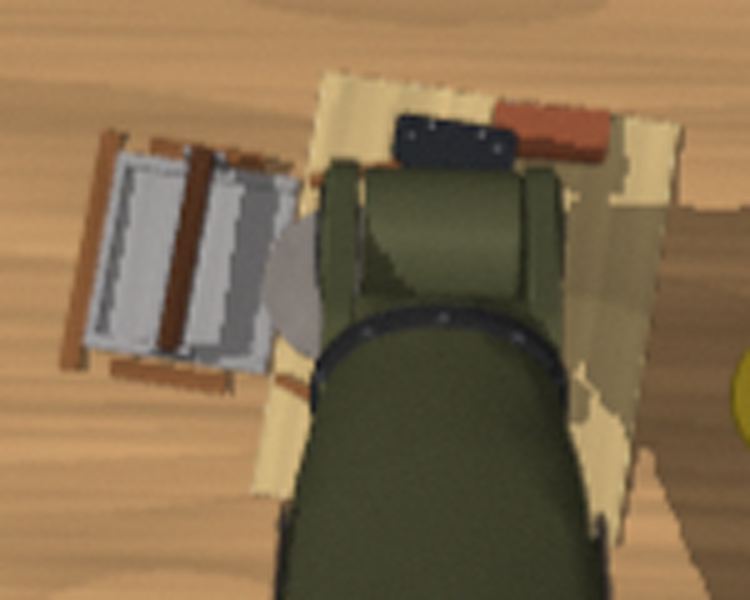

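```bash
python3 - <<'E'
from h import *
T=lambda X,Y,z: px2w("top",240+(X+.5)/5-.5,145+(Y+.5)/4.8-.5,z)[:2]
xd=np.array([.991,-.133]); yd=np.array([.133,.991])
f=lambda p:np.round([p@xd,p@yd],1)
a,b=px2w("top",0,0,0),px2w("top",100,0,0); print("img right dir",(b-a)[:2])
im=cv2.imread("pics/t3.png").astype(int); hsv=cv2.cvtColor(im.astype(np.uint8),cv2.COLOR_BGR2HSV)
pts=[]
for v in range(190,219):
    row=hsv[v,285:306]; print(v,[tuple(x) [1] for x in row]) if v%7==0 else 0
    g=np.where((row[:,1]<65)&(row[:,2]>85)&(row[:,2]<150))[0]
    # subpixel on saturation deck->disc not used
tray=[T(*p,20) for p in[(120,152),(298,180),(268,372),(86,348)]]
print("tray corners",[f(p) for p in tray],"ctr",f(sum(tray)/4))
print("disc by chord",f(T(348,283.5,32)),"left edge",f(T(265,283.5,32)),"chord",f(T(320,212,32)),f(T(320,355,32)))
# circle fit on visible arc, radius 50
from scipy.optimize import least_squares
A=np.array([f(T(*p,32)) for p in[(320,212),(300,222),(283,240),(270,262),(265,285),(270,308),(283,330),(300,347),(320,356)]])
r=least_squares(lambda c:np.linalg.norm(A-c,axis=1)-50,[497,150]); print(r.x,r.fun.round(1))
E
```

```text
img right dir [   9.41241258 -317.23148132]
196 [np.uint8(6), np.uint8(5), np.uint8(3), np.uint8(5), np.uint8(5), np.uint8(5), np.uint8(8), np.uint8(5), np.uint8(9), np.uint8(16), np.uint8(26), np.uint8(26), np.uint8(26), np.uint8(26), np.uint8(26), np.uint8(26), np.uint8(24), np.uint8(28), np.uint8(23), np.uint8(71), np.uint8(77)]
203 [np.uint8(5), np.uint8(5), np.uint8(5), np.uint8(5), np.uint8(5), np.uint8(8), np.uint8(8), np.uint8(18), np.uint8(27), np.uint8(29), np.uint8(26), np.uint8(26), np.uint8(27), np.uint8(27), np.uint8(27), np.uint8(29), np.uint8(27), np.uint8(23), np.uint8(31), np.uint8(77), np.uint8(79)]
210 [np.uint8(8), np.uint8(5), np.uint8(5), np.uint8(8), np.uint8(3), np.uint8(2), np.uint8(6), np.uint8(7), np.uint8(12), np.uint8(27), np.uint8(27), np.uint8(27), np.uint8(27), np.uint8(27), np.uint8(28), np.uint8(26), np.uint8(26), np.uint8(27), np.uint8(30), np.uint8(46), np.uint8(76)]
217 [np.uint8(5), np.uint8(8), np.uint8(0), np.uint8(3), np.uint8(2), np.uint8(6), np.uint8(7), np.uint8(3), np.uint8(10), np.uint8(89), np.uint8(90), np.uint8(103), np.uint8(97), np.uint8(77), np.uint8(38), np.uint8(28), np.uint8(27), np.uint8(27), np.uint8(29), np.uint8(62), np.uint8(26)]
tray corners [array([557.7, 299.4]), array([557.2, 190.7]), array([435.3, 188.7]), array([432.8, 298.2])] ctr [495.8 244.2]
disc by chord [496.  150.1] left edge [488.2 198.8] chord [537.5 173.8] [449.6 159.4]
[496.05780384 147.95553586] [-1.2 -0.5 -0.7  0.5  1.4  0.7 -0.4 -0.4 -1.6]
```

The disc is centred on the tray to within 1 mm, with about 93 mm left to go.

Request:
arm_command --rows '[[[0.5, 4, 0], 0, 56], [[0.5, 4, 0], 0, 56], [[0.5, 4, 0], 0, 56], [[0.6, 4, 0], 0, 56], [[0.5, 4, 0], 0, 56], [[0.5, 4, 0], 0, 56], [[0.6, 4, 0], 0, 56], [[0.5, 4, 0], 0, 56], [[0.5, 4, 0], 0, 56], [[0.6, 4, 0], 0, 56], [[0.5, 4, 0], 0, 56], [[0.6, 4, 0], 0, 56], [[0.5, 4, 0], 0, 56], [[0.5, 4, 0], 0, 56], [[0.6, 4, 0], 0, 56], [[0.5, 4, 0], 0, 56], [[0.5, 4, 0], 0, 56], [[0.6, 4, 0], 0, 56], [[0.5, 4, 0], 0, 56], [[0, 0, 0], 0, 56]]'

```text
time_s: 7.65
eef_pos: [515.6, 111.0, 17.2]
orientation: [-0.0, 0.755, 0.656, 0.0]
ft_force: [1.7, 0.6, 0.0]
opening: 56.1
finger_force: 0.1
```

Request:
arm_command --rows '[[[0.3, 2, 0], 0, 56], [[0.3, 2, 0], 0, 56], [[0.3, 2, 0], 0, 56], [[0.2, 2, 0], 0, 56], [[0.3, 2, 0], 0, 56], [[0.2, 1.5, 0], 0, 56], [[0.2, 1.5, 0], 0, 56]]'

```text
time_s: 8.35
eef_pos: [517.6, 123.4, 17.5]
orientation: [0.0, 0.755, 0.656, 0.0]
ft_force: [-1.1, -3.1, -0.3]
opening: 56.4
finger_force: 1.6
```

Request:
arm_command --rows '[[[0.1, 1, 0], 0, 56], [[0.1, 1, 0], 0, 56], [[0.1, 1, 0], 0, 56]]'

```text
time_s: 8.65
eef_pos: [517.9, 126.4, 17.4]
orientation: [0.0, 0.755, 0.656, 0.0]
ft_force: [-0.7, -3.5, 0.6]
opening: 55.9
finger_force: 1.7
```

Request:
arm_command --rows '[[[0.1, 1, 0], 0, 56], [[0.1, 1, 0], 0, 56]]'

```text
time_s: 8.85
eef_pos: [518.0, 128.2, 17.4]
orientation: [0.0, 0.755, 0.656, -0.0]
ft_force: [-1.0, -5.9, 1.4]
opening: 55.8
finger_force: 2.7
```

Request:
arm_command --rows '[[[0.1, 1, 0], 0, 56], [[0.1, 1, 0], 0, 56]]'

```text
time_s: 9.05
eef_pos: [518.2, 129.6, 17.4]
orientation: [0.0, 0.755, 0.656, -0.001]
ft_force: [-1.6, -15.0, 3.2]
opening: 56.2
finger_force: 6.3
```

Request:
arm_command --rows '[[[0.1, 1, 0], 0, 56], [[0.1, 1, 0], 0, 56]]'

```text
time_s: 9.25
eef_pos: [518.2, 130.1, 17.4]
orientation: [0.001, 0.755, 0.656, -0.002]
ft_force: [-2.3, -27.6, 6.4]
opening: 56.1
finger_force: 11.6
```

The force climbs steeply at y'≈197, so the disc is against the stop. I back off straight, rise and look.

Request:
arm_command --rows '[[[-0.3, -2, 0], 0, 56], [[-0.5, -4, 0], 0, 56], [[-1.3, -10, 0], 0, 56], [[-2.6, -20, 0], 0, 56], [[-4, -30, 0], 0, 56], [[0, -10, 30], 0, 94], [[0, 0, 40], -8, 94], [[0, 0, 50], -8, 94], [[0, 0, 25], -8, 94], [[0, -20, 0], -8, 94], [[0, -40, 0], -8, 94], [[0, -40, 0], -8, 94], [[0, -40, 0], -8, 94], [[0, 0, 0], -8, 94], [[0, 0, 0], -8, 94], [[0, 0, 0], -8, 94], [[0, 0, 0], -8, 94], [[0, 0, 0], -2, 94], [[0, 0, 0], 0, 94]]'

```text
time_s: 11.15
eef_pos: [509.5, -83.8, 162.4]
orientation: [-0.0, 0.998, -0.07, 0.0]
ft_force: [0.6, -0.6, -0.2]
opening: 94.2
finger_force: 0.0
```

```bash
python3 - <<'E'
from h import *
o=get_obs(); print(o["eef_pos"],o["q"].round(2))
b=cv2.cvtColor(save("scene","s4"),cv2.COLOR_RGB2BGR)
c=cv2.cvtColor(save("top","t4"),cv2.COLOR_RGB2BGR)
cv2.imwrite("pics/v4.png",np.hstack([cv2.resize(b[160:260,320:420],(400,400),interpolation=cv2.INTER_CUBIC),cv2.resize(c[160:240,240:320],(400,400),interpolation=cv2.INTER_CUBIC)]))
E
```

```text
[509.54712195 -83.81741102 162.38675096] [-0.23  0.27  1.67  0.    1.21  1.48]
```

View pics/v4.png

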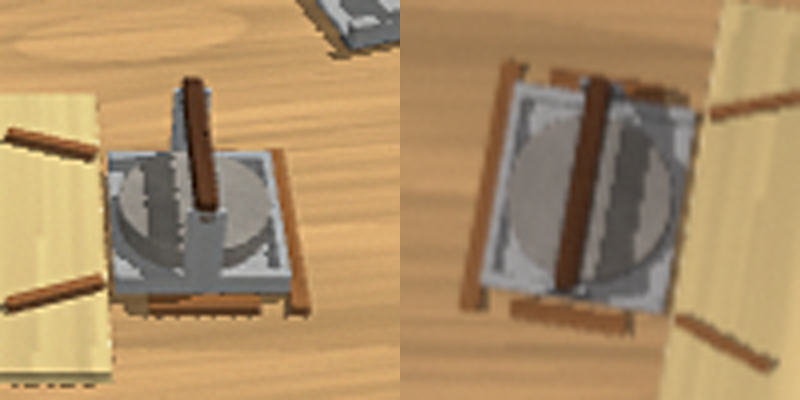

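Both views show the disc flat in the tray, flush to the stop on the left in the top view. The bar runs from (597,80) to (568,287) in the right panel. I compute the grasp next.

```bash
python3 - <<'E'
from h import *
T=lambda X,Y,z: px2w("top",240+(X+.5)/5-.5,160+(Y+.5)/5-.5,z)[:2]
Sc=lambda X,Y,z: px2w("scene",320+(X+.5)/4-.5,160+(Y+.5)/4-.5,z)[:2]
a,b=T(197,80,84),T(168,287,84); print("top handle",a,b,(a+b)/2,np.degrees(np.arctan2(*(a-b)[::-1])))
a,b=Sc(191,79,84),Sc(205,211,84); print("scene handle",a,b,(a+b)/2,np.degrees(np.arctan2(*(a-b)[::-1])))
t=[T(*p,20) for p in[(117,83),(297,113),(268,314),(82,287)]]; print("tray top",sum(t)/4,np.degrees(np.arctan2(*(t[0]+t[1]-t[2]-t[3])[::-1])))
E
```

```text
top handle [584.54985154 171.56953454] [464.2578541  183.89194013] [524.40385282 177.73073733] -5.848832430508255
scene handle [468.7949287  184.49934419] [597.13792285 165.85825927] [532.96642577 175.17880173] 171.73590562172228
tray top [523.69582964 177.31584267] -6.876367609716189
```

Request:
arm_command --rows '[[[1, 30, 0], 0, 94], [[2, 45, 0], 0, 94], [[2, 45, 0], 0, 94], [[3, 45, 0], 0, 94], [[3, 45, 0], 0, 94], [[3, 35, 0], 0, 94], [[1.5, 17, 0], 0, 94], [[0, 0, -20], 0, 94], [[0, 0, -20], 0, 94], [[0, 0, 0], 0, 94], [[0, 0, 0], 0, 94]]'

```text
time_s: 12.35
eef_pos: [525.4, 177.9, 122.9]
orientation: [0.0, 0.998, -0.07, -0.0]
ft_force: [0.3, 0.0, 0.5]
opening: 93.9
finger_force: 0.0
```

```bash
python3 - <<'E'
from h import *
import cell
print(getattr(cell,"grasp_offset",None),[k for k in dir(cell) if k[0]!="_"])
E
```

```text
18.8 ['Unreachable', 'camera_params', 'get_obs', 'grab_frame', 'grasp_offset', 'hand_in']
```

Request:
arm_command --rows '[[[0, 0, -25], 0, 94], [[0, 0, -20], 0, 94], [[0, 0, -15], 0, 94], [[0, 0, -7.5], 0, 94], [[0, 0, 0], 0, 70], [[0, 0, 0], 0, 45], [[0, 0, 0], 0, 30], [[0, 0, 0], 0, 22], [[0, 0, 0], 0, 18], [[0, 0, 0], 0, 16], [[0, 0, 0], 0, 16], [[0, 0, 0], 0, 16], [[0, 0, 0], 0, 16]]' --grip_force 10

```text
time_s: 13.65
eef_pos: [525.2, 178.3, 54.9]
orientation: [-0.0, 0.998, -0.07, -0.0]
ft_force: [-0.6, 0.8, 0.1]
opening: 25.4
finger_force: 0.0
```

Request:
arm_command --rows '[[[0, 0, 0], 0, 16], [[0, 0, 0], 0, 16], [[0, 0, 0], 0, 16], [[0, 0, 0], 0, 8], [[0, 0, 0], 0, 8], [[0, 0, 0], 0, 8], [[0, 0, 0], 0, 8]]'

```text
time_s: 14.35
eef_pos: [525.1, 177.7, 54.9]
orientation: [0.001, 0.998, -0.07, -0.0]
ft_force: [-0.2, -5.8, 1.5]
opening: 13.7
finger_force: 10.0
```

Request:
arm_command --rows '[[[-0.1, -1, 0], 0, 0], [[0, 0, 0], 0, 0], [[0, 0, 0], 0, 0]]' --grip_force 45

```text
time_s: 14.65
eef_pos: [525.1, 177.4, 54.9]
orientation: [-0.0, 0.998, -0.07, 0.0]
ft_force: [0.5, 0.8, -0.2]
opening: 13.8
finger_force: 45.0
```

Gripped at 45 N with the side force gone. I start with a slow, small lift.

Request:
arm_command --rows '[[[0, 0, 1], 0, 0], [[0, 0, 1], 0, 0], [[0, 0, 2], 0, 0], [[0, 0, 2], 0, 0], [[0, 0, 3], 0, 0], [[0, 0, 3], 0, 0], [[0, 0, 3], 0, 0], [[0, 0, 0], 0, 0]]'

```text
time_s: 15.45
eef_pos: [525.3, 177.4, 70.5]
orientation: [-0.0, 0.998, -0.07, 0.0]
ft_force: [-0.2, -0.6, -7.2]
opening: 13.7
finger_force: 45.0
```

```bash
python3 - <<'E'
from h import *
o=get_obs(); print(o["ft_force"],o["ft_torque"],o["opening"])
b=cv2.cvtColor(save("scene","s5"),cv2.COLOR_RGB2BGR)
cv2.imwrite("pics/v5.png",cv2.resize(b[140:260,310:430],(480,480),interpolation=cv2.INTER_CUBIC))
E
```

```text
[-0.19966184 -0.59400413 -7.16429263] [0.05335509 0.01186614 0.03540015] 13.688718805493394
```

View pics/v5.png

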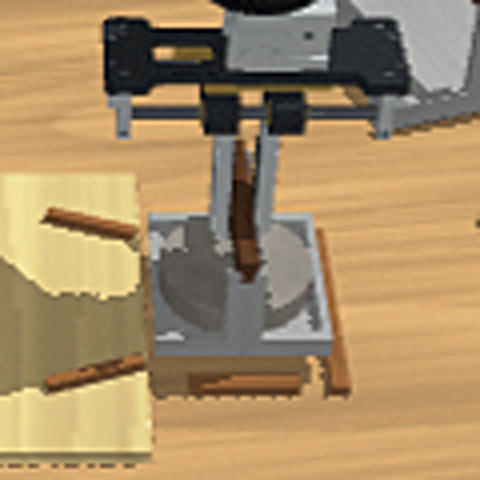

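The carrier is clear of the cleats and level, with the disc aboard. Load is 7.2 N with almost no torque, so I lift the rest smoothly.

Request:
arm_command --rows '[[[0, 0, 2], 0, 0], [[0, 0, 4], 0, 0], [[0, 0, 6], 0, 0], [[0, 0, 7], 0, 0], [[0, 0, 7], 0, 0], [[0, 0, 7], 0, 0], [[0, 0, 7], 0, 0], [[0, 0, 7], 0, 0], [[0, 0, 7], 0, 0], [[0, 0, 7], 0, 0], [[0, 0, 7], 0, 0], [[0, 0, 7], 0, 0], [[0, 0, 7], 0, 0], [[0, 0, 7], 0, 0], [[0, 0, 6], 0, 0], [[0, 0, 4], 0, 0], [[0, 0, 3], 0, 0], [[0, 0, 2], 0, 0], [[0, 0, 0], 0, 0], [[0, 0, 0], 0, 0]]'

```text
time_s: 17.5
eef_pos: [525.0, 177.3, 173.7]
orientation: [0.0, 0.998, -0.07, -0.0]
ft_force: [0.0, 0.1, -8.0]
opening: 13.8
finger_force: 45.0
```

Request:
arm_command --rows '[[[0, 0, 0], 0, 0], [[0, 0, 0], 0, 0], [[0, 0, 0], 0, 0], [[0, 0, 0], 0, 0], [[0, 0, 0], 0, 0]]'

```text
time_s: 18.0
eef_pos: [525.1, 177.4, 173.9]
orientation: [0.0, 0.998, -0.07, -0.0]
ft_force: [-0.2, 0.3, -9.1]
opening: 13.7
finger_force: 45.0
```

```bash
python3 - <<'E'
from h import *
o=get_obs(); print(o["ft_force"],o["ft_torque"],o["opening"],o["eef_pos"])
b=cv2.cvtColor(save("scene","s6"),cv2.COLOR_RGB2BGR)
cv2.imwrite("pics/v6.png",cv2.resize(b[90:270,290:470],(540,540),interpolation=cv2.INTER_CUBIC))
E
```

```text
[-0.22625005  0.27898221 -9.07768125] [0.04125161 0.03839805 0.05636158] 13.746433197472477 [525.0851901  177.35801271 173.87689299]
```

View pics/v6.png

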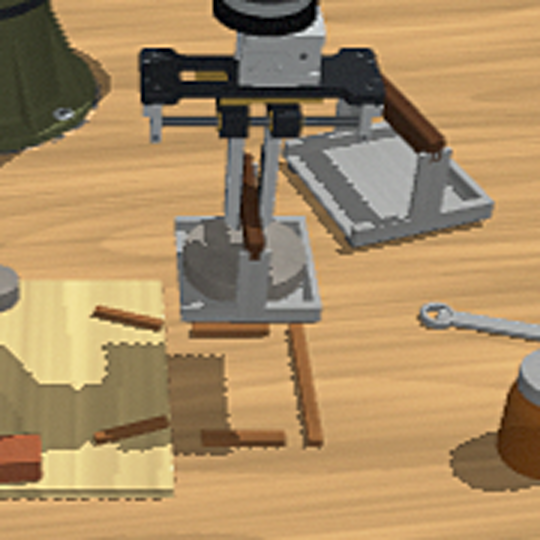

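The carrier hangs level at about 119 mm with the disc against the stop, and nothing else has been disturbed. I hand in.

```bash
python3 -c "
from cell import *
print(hand_in())"
```

```text
the job is handed in; nothing more can be done
None
```

I slid the disc home against the carrier's stop, lifted the loaded carrier level about 119 mm by its handle, and handed the job in at about 18 s while still holding it steady.

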